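# Set the wire-guide slider against its stop

## Task

Bring the guide slider on the bent-rod wire stand to its working place: take it by its upright tab, slide it gently along the rod round both bends until it meets the stop collar, press it home there for about half a second with a light push of about 6 N, and let go so that it stays against the collar. The rod is bent by hand, so let the slider follow it by feel and never force it (stay under 10 N), do not shove the clamped collar along the rod, and leave the spool, tin and stone around the stand where they are.

Things in the scene. Friction and masses are not known exactly. Their poses are not given: they have to be found in the camera images.
- rail: fixed wire-guide stand: bent steel rod, 8 mm thick, running level with its axis 115 mm above the table between two feet (48 mm across) joined by a flat bar. Origin on the table under the middle of its course; x along the outer legs, from slider to stop; z up. In its frame (mm) leg A is straight from (-128,-43.5) to (-45.3,-43.5), leg C from (45.3,43.5) to (140,43.5); both are true
- bend1 (a point): on the rod's axis, nominal start of the first bend (end of leg A): 60 degrees to the left, 35 mm radius, from (-45.3,-43.5) about (-45.3,-8.5) to (-15,-26) in the stand's frame (mm); then straight leg B to (15,26). Bent by hand: through both bends and leg B the rod wanders up to 7 mm sideways from these lines and must be followed by feel
- bend2 (a point): on the rod's axis, nominal end of the second bend (start of leg C): 60 degrees to the right, 35 mm radius, from (15,26) about (45.3,8.5) to (45.3,43.5) in the stand's frame (mm); x of this frame along leg C
- slider_tab (a point): where to grip the slider: on its tab, 33.5 mm above the middle of the bore. The tab is an upright brass plate 20 mm long (along the rod), 8 mm thick (across the rod), its lower end on the sleeve and its top 49.5 mm above the middle of the bore. x of this frame points along the bore, y across the tab, z up
- slider: loose brass slider, about 90 g, threaded on the rod, starting on leg A: sleeve 16 mm long, 21 mm across, bore 11 mm (1.5 mm play all round the rod), grip tab on top, guide eye of 25 mm hanging below. Origin in the middle of the bore, x along the bore, z up. Hanging free it stays upright, tab up, its bore's middle about 1.5 mm below the rod's axis; it rubs lightly on the rod
- stop_collar: stop collar, 25 mm across, 14 mm long, clamped on leg C 40 to 70 mm beyond the second bend, thumbscrew below. Origin in the middle of the face the slider must meet, on the rod's axis; x along the rod, away from the slider. With the slider home its bore's middle is 8 mm before this face. The clamp is light: the collar slips along the rod if pushed with more than about 12 N
- spool: bystander: wire spool 51 mm across and 47 mm high, standing near the stand; origin under its middle
- tin: bystander: open round aluminium tin of seed beads, 52 mm across and 14 mm high; origin under its middle
- gem: bystander: oval turquoise stone in a gilt bezel, 24 x 32 x 9 mm; origin under its middle
There are look-alikes about, which are no part of the job. Several things have the shape of the slider; the one meant has the colours described above.

How it is judged:
By the outcome, as a careful person would: the job done as asked, in the order asked, and still so for the second after the job is handed in, with the robot touching nothing.
It also fails if it takes over 64 s, if anything falls off the work surface, if the arm or the gripper's body presses on something with over 40 N, if the wrist force passes 120 N, or if a joint passes its speed limit or range.

## Robot

A 6-joint arm with a two-finger parallel gripper is mounted at the origin on the work surface; the furniture and walls round the work are solid. World frame = base frame: x ahead of the robot, y to its left, z up, the work surface at z = 0. Lengths are in m, angles in rad, forces in N, time in s.
With the tool pointing down it reaches from about 0.3 to 0.775 m from the base axis. Payload 14.6 kg.
Tool frame: the origin (TCP) lies at the very end of the fingers, on their centre line; the grasp point (between the pads) lies 19 mm behind it; z points along the fingers, y is the line along which they close (so a half turn about z gives the same grasp; the last joint's range is limited). The gripper opens to 94 mm and grips with 3 to 60 N. Pads are 16 mm wide; open, the fingers measure 119 mm over their backs; the gripper's body (75 mm by 177 mm) begins 78 mm behind the grasp point.
Start: joints at [-1.213, 0.3, 1.521, -0, 1.321, -0.067], TCP at [0.227, -0.501, 0.205] pointing down, gripper open.
Joint ranges: [-3.03, 3.03], [-0.79, 2.21], [0.23, 2.52], [-1.04, 4.18], [0, 3.07], [-2.55, 2.55]. Speed limits (rad/s): [2.22, 2.22, 2.57, 3.14, 3.14, 3.14].

## Interface

Orientations are given as [roll, pitch, yaw] about the fixed x, y, z axes, in that order (R = Rz(yaw) Ry(pitch) Rx(roll)).
In Python, from station import ctrl gives the robot as it stands.
- The arm moves only by the tool move_arm, never from a script. Its argument "increments" is a list of rows, each a list of 7 numbers: the opening, from 0 (shut) to 1 (fully open), then the shift along the tool's x, y, z in units of 50 mm (1.0 is 50 mm), then the turn, a rotation vector about the tool's x, y, z in rad. In form: [[claw, tx, ty, tz, rx, ry, rz], ...]. A call has 1 to 20 rows; each row shifts and turns the commanded pose from where the row before left it, along the tool's axes as they then stand; what a row does not reach is not made up. A row lasts 1/10 s, in which the tool goes at most 50 mm and 8.59 degrees, less where a joint would pass 70% of its speed; a pose out of reach is approached as far as the arm can. A call is refused whole if a number of a shift passes 1 or a number of a turn 0.15, either way. A call with a gripper value outside its range is refused whole. The fingers move at their own pace and stop on an object; "force" is the grip in N (left out, the last holds). Time passes only in rows, so rows that do not move let the fingers close. It gives the time, the measured TCP pose, the force, the opening and the grip force at its end, in the units of the state.
- ctrl.get_obs(): the state, without advancing time (a new reading comes with each control period).
- ctrl.camera(name): name is "scene" or "top"; returns a dict with "color" (420x560x3 uint8, blue, green, red), "K" (3x3 intrinsics, pixels), "pose" (4x4, takes a point from camera to world coordinates). Camera axes: x right, y down, z forward; pixel columns grow to the right and rows downward; lengths in m; the calibration is good to about 2 mm. A picture is of the moment at which its call begins. There is no depth.
- ctrl.hand_in(): hands the job in; it is judged then, once.
Trained networks look in a picture, given as the dict that the camera call returned (one of the last four; its "shot" number tells which), for a name from the list of things; names that differ only in an ending like _2 or _b are one class to them, and where a whole thing is asked for, a point or a joint stands for the part that bears it (a point fixed in the world has none). Each returns a list of dicts, best first, with "conf" (0 to 1); they miss things now and then, are a little off and sometimes report something else, mostly with a low value. They report only what shows in the picture. A call takes as long as a camera call. They do not tell look-alikes from the thing itself.
- ctrl.cut_out(name, picture): "mask" (420x560 bool, what is visible of it) and "centre" ([row, column] in pixels, amid what is visible of it).
The state is a dict: "time_s": time; "qpos": joint angles; "joint_vel": joint speeds; "tau": joint torques, N m; "ee_pos": TCP position; "eef_rot": TCP orientation; "force": force on the tool from outside, world axes, zero at the start; "moment": the same for the moment, N m; "grip_width": finger opening in m; "grip_force": force on a finger pad.
Only numpy, scipy, OpenCV 4.12 (cv2) and the standard library are available. Lean on these libraries where they do the work, as an engineer would, in place of code of your own. Each camera call takes 0.05 s, during which the arm holds its last target. There are 200 camera calls.

## Working session

There is one attempt and no reset: what is moved stays moved. The work goes in short steps, Python scripts to look and compute and a tool call to move; the robot and the scene stay as the last step left them, time stands still between calls to the robot, and variables do not carry over. Pictures are saved under pics/ and viewed, at most 10 in all, crops included, and the job is handed in when it is done.

Besides the shell and the picture viewer there is one more tool, called after "Request:" in YAML: its name, and indented under it one key for each argument. move_arm: Moves the arm, as the interface text tells. Its arguments: {"type":"object","properties":{"increments":{"type":"array","items":{"type":"array","items":{"type":"number"}}},"force":{"type":"number"}},"required":["increments"]}

```bash
mkdir -p pics; ls
cat > h.py <<'E'
import numpy as np, cv2
from station import ctrl
def ray(p,rc):
    K=np.array(p["K"]);T=np.array(p["pose"])
    d=T[:3,:3]@np.linalg.solve(K,[rc[1],rc[0],1.]);return T[:3,3],d
def atz(p,rc,z):
    o,d=ray(p,rc);return o+d*(z-o[2])/d[2]
def proj(p,X):
    T=np.array(p["pose"]);X=np.atleast_2d(X);c=(X-T[:3,3])@T[:3,:3];u=c@np.array(p["K"]).T;return u[:,:2]/u[:,2:]
def tri(p,a,q,b):
    o1,d1=ray(p,a);o2,d2=ray(q,b);A=np.stack([d1,-d2],1);s=np.linalg.lstsq(A,o2-o1,rcond=None)[0]
    P,Q=o1+s[0]*d1,o2+s[1]*d2;return (P+Q)/2,np.linalg.norm(P-Q)
E
python3 - <<'E'
from h import *
np.set_printoptions(precision=3,suppress=True)
for n in("scene","top"):
    p=ctrl.camera(n);cv2.imwrite(f"pics/{n}0.png",p["color"]);print(n,p["K"],p["pose"])
    for t in("rail","slider","slider_tab","stop_collar","spool","tin","gem"):
        for r in ctrl.cut_out(t,p)[:4]:
            m=r["mask"];ys,xs=np.nonzero(m)
            if len(ys):print(t,round(r["conf"],2),np.round(r["centre"]),m.sum(),ys.min(),ys.max(),xs.min(),xs.max(),p["color"][m].mean(0).round())
print(ctrl.get_obs())
E
```

```text
pics
scene [[381.051   0.    276.077]
 [  0.    381.051 208.28 ]
 [  0.      0.      1.   ]] [[-0.573  0.621 -0.534  0.974]
 [ 0.82   0.436 -0.372  0.293]
 [ 0.002 -0.651 -0.759  0.752]
 [ 0.     0.     0.     1.   ]]
rail 0.6 [253. 296.] 2191 212 268 216 364 [121. 135. 137.]
slider 0.77 [216. 194.] 184 205 230 187 197 [127. 116. 210.]
slider 0.67 [219. 241.] 225 208 236 236 246 [ 63. 143. 194.]
slider 0.54 [200. 205.] 195 187 214 198 208 [121. 110. 205.]
slider_tab 0.65 [213. 196.] 148 206 228 187 197 [125. 113. 210.]
slider_tab 0.52 [218. 244.] 246 207 237 236 246 [ 64. 142. 192.]
slider_tab 0.49 [197. 206.] 209 187 214 197 208 [119. 109. 201.]
spool 0.9 [221. 270.] 399 207 233 260 281 [204. 222. 230.]
spool 0.59 [294. 308.] 488 279 303 298 322 [188. 216. 215.]
tin 0.9 [292. 309.] 442 280 302 299 322 [196. 225. 222.]
top [[397.654   0.    276.002]
 [  0.    397.654 210.304]
 [  0.      0.      1.   ]] [[-0.007 -0.992  0.123  0.41 ]
 [-1.     0.008  0.008 -0.024]
 [-0.009 -0.123 -0.992  0.957]
 [ 0.     0.     0.     1.   ]]
rail 0.92 [200. 260.] 1949 165 244 191 323 [ 96. 110. 115.
[... 353 characters left out ...]
69 [114. 103. 185.]
stop_collar 0.49 [227. 211.] 80 222 232 208 216 [75. 85. 86.]
spool 0.76 [223. 297.] 438 209 233 282 304 [203. 212. 212.]
tin 0.58 [182. 221.] 385 170 191 208 229 [150. 189. 176.]
gem 0.48 [227. 210.] 73 222 232 209 216 [78. 88. 89.]
{'time_s': 0.8, 'qpos': array([-1.213,  0.3  ,  1.521,  0.   ,  1.321, -0.067]), 'joint_vel': array([ 0.   ,  0.001,  0.001, -0.002,  0.002,  0.   ]), 'tau': array([ -0.001, -53.163, -35.291,   0.071,   0.021,  -0.   ]), 'ee_pos': array([ 0.227, -0.501,  0.205]), 'eef_rot': array([-3.142, -0.   ,  0.425]), 'force': array([-0.099, -0.362,  0.187]), 'moment': array([ 0.005, -0.017, -0.004]), 'grip_force': 0.0, 'grip_width': 0.09364478811698793}
```

View pics/scene0.png

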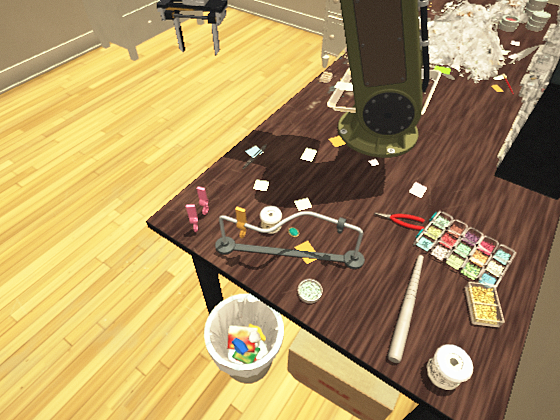

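View pics/top0.png

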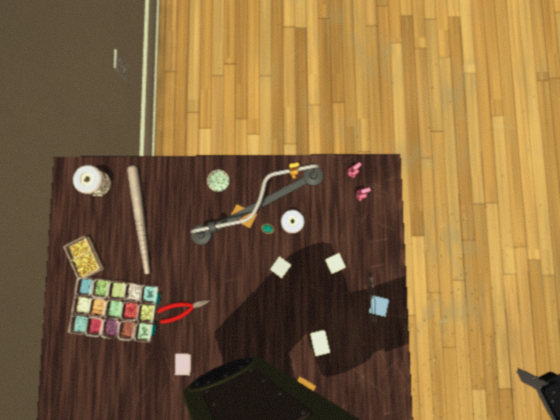

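Run:
```python
import cv2
a=cv2.imread("pics/top0.png")[155:250,180:330];b=cv2.imread("pics/scene0.png")[180:275,210:370]
cv2.imwrite("pics/tc.png",cv2.resize(a,None,fx=5,fy=5,interpolation=cv2.INTER_CUBIC))
cv2.imwrite("pics/sc.png",cv2.resize(b,None,fx=5,fy=5,interpolation=cv2.INTER_CUBIC))
```

```text
(no output)
```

View pics/tc.png

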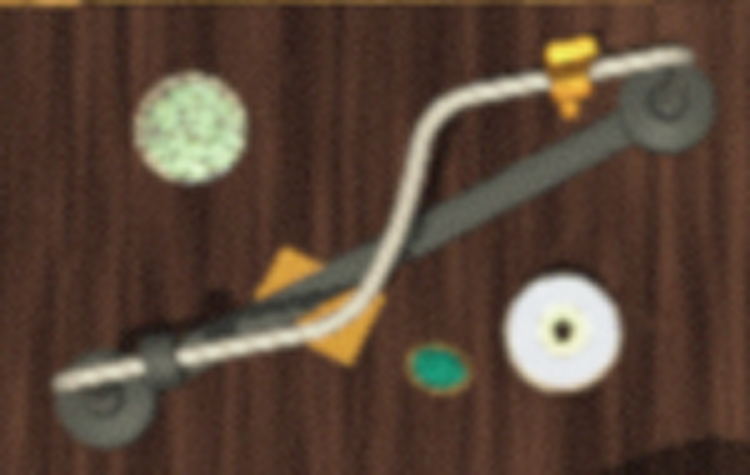

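View pics/sc.png

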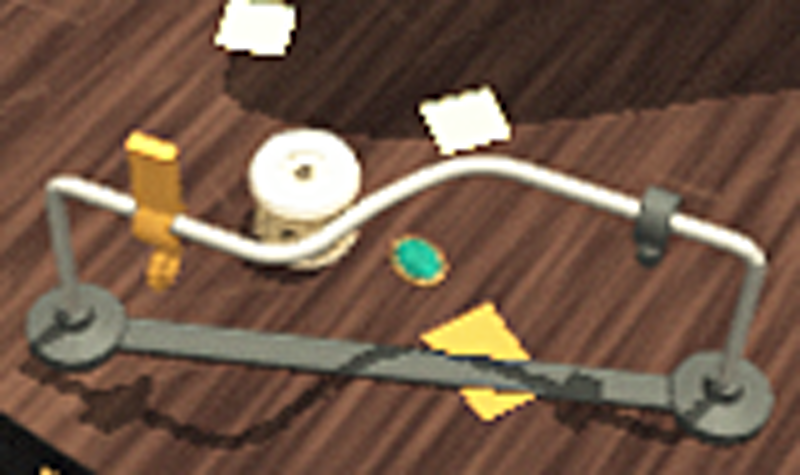

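```bash
cat > fit.py <<'E'
from h import *
from scipy.ndimage import map_coordinates
from scipy.optimize import least_squares
np.set_printoptions(precision=1,suppress=True,linewidth=150)
P={}
poly={"top":([(60,382),(140,365),(185,357),(260,343),(320,330),(355,310),(385,265),(405,215),(420,150),(435,115),(470,97),(545,83),(595,72),(685,54)],(180,155)),
"scene":([(55,184),(130,208),(180,226),(260,255),(300,252),(340,235),(400,190),(450,166),(500,164),(560,182),(635,210),(680,220),(757,252)],(210,180))}
W={}
for n,(pl,off) in poly.items():
    p=P[n]=ctrl.camera(n);pl=(np.array(pl)+.5)/5-.5+off
    s=np.r_[0,np.cumsum(np.linalg.norm(np.diff(pl,axis=0),axis=1))];t=np.arange(1,s[-1]-1,1.)
    c=np.stack([np.interp(t,s,pl[:,i]) for i in(0,1)],1)
    img=p["color"].min(2).astype(float)
    for _ in range(2):
        d=np.gradient(c,axis=0);d/=np.linalg.norm(d,axis=1)[:,None];nn=np.stack([-d[:,1],d[:,0]],1)
        k=np.arange(-4,4.01,.25);g=c[:,None]+k[None,:,None]*nn[:,None]
        v=map_coordinates(img,[g[...,1],g[...,0]],order=1);w=np.clip(v-105,0,None)
        ok=w.max(1)>30;sh=np.where(ok,(w*k).sum(1)/(w.sum(1)+1e-9),0)
        c=c+np.clip(sh,-2,2)[:,None]*nn
    c=c[ok];W[n]=np.array([atz(p,(y,x),.115)[:2]*1e3 for x,y in c])
def loc(q,w):
    a=q[2];R=np.array([[np.cos(a),-np.sin(a)],[np.sin(a),np.cos(a)]]);return (w-q[:2])@R
def res(q,w):
    l=loc(q,w);A=(l[:,0]<-55);C=l[:,0]>55
    return np.r_[l[A,1]+43.5,l[C,1]-43.5,0.01*(q-q0)[:2]]
m=W["top"];q0=np.r_[m.mean(0),np.arctan2(*(m[np.argmax(m[:,1])]-m[np.argmin(m[:,1])])[::-1])-.33]
for n in W:
    w=W[n];q=q0.copy()
    for _ in range(8):
        f=least_squares(lambda z:res(z,w),q,loss="soft_l1");q=f.x
        l=loc(q,w);q=q+np.r_[np.array([np.cos(q[2]),np.sin(q[2])])*((l[:,0].min()+l[:,0].max())/2-6),0]
    l=loc(q,w);i=np.argsort(l[:,0]);print(n,q[:2],round(q[2],4),"rms legs",np.abs(f.fun).mean());print(l[i][::4].tolist() and l[i][::3].round(1).tolist())
E
python3 fit.py
```

```text
Traceback (most recent call last):
  File "fit.py", line 30, in <module>
    f=least_squares(lambda z:res(z,w),q,loss="soft_l1");q=f.x
ValueError: could not broadcast input array from shape (83,) into shape (68,)
```

```bash
python3 - <<'E'
s=open("fit.py").read()
a=s.index("def res");b=s.index("m=W[")
s=s[:a]+'''def res(q,A,C):
    return np.r_[loc(q,A)[:,1]+43.5,loc(q,C)[:,1]-43.5,0.01*(q-q0)[:2]]
'''+s[b:]
s=s.replace("f=least","l=loc(q,w);A=w[l[:,0]<-55];C=w[l[:,0]>55];f=least").replace("res(z,w)","res(z,A,C)")
open("fit.py","w").write(s)
E
python3 fit.py
```

```text
top [543.3  22.5] 1.7619 rms legs 0.20821258977453713
[[-136.3, -42.6], [-129.8, -43.5], [-123.3, -43.4], [-116.8, -43.7], [-110.3, -43.5], [-103.8, -43.8], [-77.8, -42.4], [-71.4, -44.0], [-64.9, -43.5], [-58.5, -43.8], [-52.0, -43.7], [-45.4, -43.6], [-38.8, -42.7], [-32.6, -40.7], [-27.2, -36.9], [-22.5, -32.1], [-19.1, -26.6], [-16.4, -20.4], [-14.0, -14.4], [-11.0, -8.6], [-8.1, -2.7], [-5.2, 2.9], [-2.0, 8.4], [1.8, 13.7], [5.6, 18.9], [9.3, 23.8], [13.3, 28.8], [17.6, 33.6], [22.6, 37.2], [28.1, 40.0], [34.1, 42.1], [40.1, 43.5], [46.5, 43.3], [52.9, 43.4], [59.3, 43.4], [65.6, 43.2], [72.0, 43.5], [78.3, 43.3], [84.7, 43.6], [91.1, 43.5], [97.4, 43.3], [116.5, 43.9], [122.9, 43.6], [129.2, 43.3], [135.6, 43.5], [141.9, 43.5], [148.3, 44.0]]
scene [541.8  22.1] 1.764 rms legs 0.4780464565850507
[[-135.1, -44.9], [-128.6, -43.3], [-121.7, -43.3], [-114.8, -43.1], [-107.8, -43.4], [-101.0, -44.0], [-76.1, -43.5], [-69.4, -43.6], [-62.8, -43.5], [-56.1, -43.5], [-49.5, -43.7], [-42.9, -43.4], [-37.6, -41.8], [-31.7, -39.3], [-26.3, -36.3], [-22.1, -31.7], [-17.9, -26.6], [-15.6, -20.0], [-15.2, -15.5], [-12.2, -5.4], [-7.7, -0.4], [-4.1, 5.6], [-0.1, 11.5], [3.7, 17.5], [7.8, 23.1], [12.3, 28.3], [16.2, 32.5], [21.1, 40.9], [27.9, 40.9], [34.4, 42.2], [40.9, 43.2], [47.4, 43.6], [54.0, 43.5], [60.5, 43.6], [67.0, 43.6], [73.5, 43.5], [80.0, 43.5], [86.4, 43.5], [92.9, 43.4], [96.9, 43.0], [108.6, 48.4], [114.0, 43.9], [120.1, 43.4], [126.4, 43.3], [132.7, 43.3], [138.9, 43.2], [145.1, 42.3]]
```

```bash
cat >> h.py <<'E'
from scipy.spatial.transform import Rotation as Ro
Q=np.array([.5425,.0223]);YA=1.763
def S2W(x,y):  # stand mm -> world m
    c,s=np.cos(YA),np.sin(YA);return Q+np.array([c*x-s*y,s*x+c*y])/1e3
def W2S(X):
    c,s=np.cos(YA),np.sin(YA);d=(np.array(X)[:2]-Q)*1e3;return np.array([c*d[0]+s*d[1],-s*d[0]+c*d[1]])
def plan(p,yaw,wps,claw):
    """pose p,yaw (tool down) -> rows to each waypoint (x,y,z,yaw,n)"""
    p=np.array(p,float);rows=[]
    for *w,wy,n in wps:
        for k in range(n,0,-1):
            d=(np.array(w)-p)/k;dy=(wy-yaw)/k
            R=Ro.from_euler("xyz",[np.pi,0,yaw])
            t=np.round(R.inv().apply(d)/.05,2);rz=round(-dy,3)
            p=p+R.apply(t*.05);yaw-=rz
            rows.append([claw]+(t+0.).tolist()+[0,0,rz])
    print(str(rows).replace(" ",""));print("ends",p,yaw)
def state():
    o=ctrl.get_obs();R=Ro.from_euler("xyz",o["eef_rot"]);f=R.inv().apply(o["force"])
    print("t",o["time_s"],"S",W2S(o["ee_pos"]),"z",o["ee_pos"][2]*1e3,"yawS",np.degrees(o["eef_rot"][2]-YA),"Ftool",f,"Mtool",R.inv().apply(o["moment"]))
    return o
E
python3 - <<'E'
from h import *
p=ctrl.camera("top");q=ctrl.camera("scene")
a=(164.0,294.2);b=(209.2,240.2)
X,g=tri(p,a,q,b);print(X,g,W2S(X))
for n,pic,c in(("top",p,a),("scene",q,b)):
    print(n,W2S(atz(pic,c,.163)))
    for x in(-84,-88,-92):
        print(x,proj(pic,[[*S2W(x-10,-43.5),.163],[*S2W(x+10,-43.5),.163],[*S2W(x,-43.5),.1135]]).round(1).tolist())
for n,pic in(("top",p),("scene",q)):
    h=pic["color"].astype(int);r=slice(160,182) if n=="top" else slice(200,242);cc=slice(284,304) if n=="top" else slice(230,252)
    m=(h[r,cc,2]-h[r,cc,0])>75;ys,xs=np.nonzero(m);print(n,ys.min()+r.start,ys.max()+r.start,xs.min()+cc.start,xs.max()+cc.start)
    for x in (98,100,102,104):print("collar",x,proj(pic,[[*S2W(x,43.5),.115],[*S2W(x+14,43.5),.115]]).round(1).tolist())
x,y=S2W(-90.5,-43.5)
plan([.227,-.501,.205],.425,[(x,y,.195,YA,18)],.5)
E
```

```text
[ 0.60322345 -0.05494048  0.16202617] 0.0022261725439552387 [-87.41769281 -44.85060619]
top [-88.3743563  -45.06320621]
-84 [[297.1, 164.2], [287.5, 166.1], [291.5, 170.5]]
-88 [[299.0, 163.8], [289.4, 165.7], [293.3, 170.2]]
-92 [[300.9, 163.4], [291.3, 165.3], [295.2, 169.8]]
scene [-85.86546935 -45.29647034]
-84 [[237.1, 207.4], [245.8, 210.4], [243.0, 224.0]]
-88 [[235.3, 206.7], [244.1, 209.8], [241.3, 223.4]]
-92 [[233.6, 206.1], [242.3, 209.2], [239.6, 222.8]]
top 162 178 289 299
collar 98 [[215.9, 226.5], [209.5, 227.8]]
collar 100 [[215.0, 226.7], [208.5, 228.0]]
collar 102 [[214.1, 226.9], [207.6, 228.2]]
collar 104 [[213.2, 227.0], [206.7, 228.3]]
scene 206 238 235 247
collar 98 [[337.4, 221.5], [343.7, 223.6]]
collar 100 [[338.3, 221.8], [344.6, 223.9]]
collar 102 [[339.2, 222.1], [345.5, 224.2]]
collar 104 [[340.1, 222.4], [346.4, 224.5]]
[[0.5,0.58,-0.28,0.01,0,0,-0.074],[0.5,0.6,-0.23,0.01,0,0,-0.074],[0.5,0.62,-0.19,0.01,0,0,-0.074],[0.5,0.63,-0.14,0.01,0,0,-0.074],[0.5,0.64,-0.09,0.01,0,0,-0.074],[0.5,0.64,-0.05,0.01,0,0,-0.074],[0.5,0.65,0.0,0.01,0,0,-0.075],[0.5,0.64,0.05,0.01,0,0,-0.074],[0.5,0.64,0.1,0.01,0,0,-0.075],[0.5,0.63,0.14,0.01,0,0,-0.074],[0.5,0.62,0.19,0.01,0,0,-0.075],[0.5,0.6,0.24,0.01,0,0,-0.074],[0.5,0.58,0.28,0.01,0,0,-0.075],[0.5,0.56,0.32,0.01,0,0,-0.074],[0.5,0.53,0.36,0.01,0,0,-0.075],[0.5,0.5,0.4,0.02,0,0,-0.074],[0.5,0.47,0.44,0.01,0,0,-0.075],[0.5,0.44,0.47,0.02,0,0,-0.074]]
ends [ 0.60225457 -0.05835561  0.195     ] 1.763
```

Request:
move_arm:
  increments:
    - [0.5,0.58,-0.28,0.01,0,0,-0.074]
    - [0.5,0.6,-0.23,0.01,0,0,-0.074]
    - [0.5,0.62,-0.19,0.01,0,0,-0.074]
    - [0.5,0.63,-0.14,0.01,0,0,-0.074]
    - [0.5,0.64,-0.09,0.01,0,0,-0.074]
    - [0.5,0.64,-0.05,0.01,0,0,-0.074]
    - [0.5,0.65,0.0,0.01,0,0,-0.075]
    - [0.5,0.64,0.05,0.01,0,0,-0.074]
    - [0.5,0.64,0.1,0.01,0,0,-0.075]
    - [0.5,0.63,0.14,0.01,0,0,-0.074]
    - [0.5,0.62,0.19,0.01,0,0,-0.075]
    - [0.5,0.6,0.24,0.01,0,0,-0.074]
    - [0.5,0.58,0.28,0.01,0,0,-0.075]
    - [0.5,0.56,0.32,0.01,0,0,-0.074]
    - [0.5,0.53,0.36,0.01,0,0,-0.075]
    - [0.5,0.5,0.4,0.02,0,0,-0.074]
    - [0.5,0.47,0.44,0.01,0,0,-0.075]
    - [0.5,0.5,0.47,0.02,0,0,-0.074]
  force: 8

```text
time_s: 2.9
ee_pos: [0.6025, -0.0546, 0.1954]
eef_rot: [3.141, 0.0, 1.766]
force: [-0.0, -0.3, -0.6]
grip_width: 0.047
grip_force: 0.0
```

Run:
```python
from h import *
np.set_printoptions(precision=2,suppress=True)
o=state();print(o["ee_pos"],o["eef_rot"],o["grip_width"])
```

```text
t 2.9 S [-86.94 -44.17] z 195.43375478108982 yawS 0.15154599285359585 Ftool [-0.31 -0.08  0.64] Mtool [-0.1  -0.07  0.  ]
[ 0.6  -0.05  0.2 ] [3.14 0.   1.77] 0.046983085449190005
```

Request:
move_arm:
  increments:
    - [0.5,0,0,0.3,0,0,0]
    - [0.5,0,0,0.4,0,0,0]
    - [0.5,0,0,0.4,0,0,0]
    - [0.5,0,0,0.22,0,0,0]
    - [0.25,0,0,0,0,0,0]
    - [0.25,0,0,0,0,0,0]
    - [0.25,0,0,0,0,0,0]
    - [0.15,0,0,0,0,0,0]
    - [0.15,0,0,0,0,0,0]
  force: 8

```text
time_s: 3.8
ee_pos: [0.6018, -0.0556, 0.13]
eef_rot: [3.141, 0.0, 1.763]
force: [0.7, 0.8, 0.3]
grip_width: 0.0149
grip_force: 0.0
```

Run:
```python
from h import *
np.set_printoptions(precision=2,suppress=True)
o=state();print(o["grip_width"],o["grip_force"])
p=ctrl.camera("scene");q=ctrl.camera("top");a=p["color"][165:255,190:290];b=q["color"][140:200,250:340]
cv2.imwrite("pics/g.png",np.hstack([cv2.resize(a,(440,396),interpolation=2),cv2.resize(b,(360,240),interpolation=2) if 0 else cv2.copyMakeBorder(cv2.resize(b,(360,240),interpolation=2),0,156,0,0,0)]))
```

```text
t 3.8 S [-87.8  -43.37] z 130.01269838426592 yawS -0.012709364858397616 Ftool [ 0.66  0.8  -0.26] Mtool [-0.07 -0.05 -0.  ]
0.01489455537369958 0.0
```

View pics/g.png

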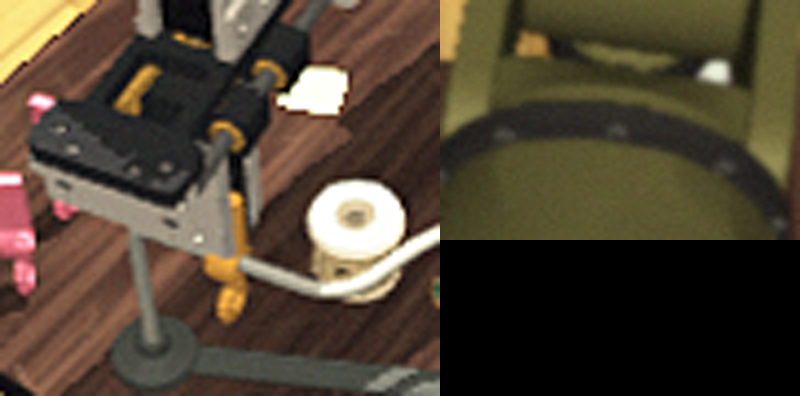

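Request:
move_arm:
  increments:
    - [0.1,0,0,0.02,0,0,0]
    - [0.09,0,0,0,0,0,0]
    - [0.06,0,0,0,0,0,0]
    - [0.03,0,0,0,0,0,0]
    - [0,0,0,0,0,0,0]
    - [0,0,0,0,0,0,0]
  force: 8

```text
time_s: 4.5
ee_pos: [0.6024, -0.0555, 0.1288]
eef_rot: [3.14, 0.0, 1.763]
force: [5.0, 1.5, 0.8]
grip_width: 0.008
grip_force: 8.0
```

Run:
```python
from h import *
np.set_printoptions(precision=2,suppress=True)
o=state();print(o["grip_width"],o["grip_force"])
```

```text
t 4.5 S [-87.78 -43.9 ] z 128.84772612881343 yawS -0.009142989704361292 Ftool [ 0.49  5.18 -0.75] Mtool [-1.28 -0.06  0.02]
0.008029657479864769 7.997710928320885
```

Request:
move_arm:
  increments:
    - [0,0,0.02,0,0,0,0]
    - [0,0,0,0,0,0,0]

```text
time_s: 4.7
ee_pos: [0.6027, -0.0554, 0.1286]
eef_rot: [3.141, 0.0, 1.763]
force: [2.3, 1.4, 1.2]
grip_width: 0.0082
grip_force: 8.0
```

Request:
move_arm:
  increments:
    - [0,0,0,-0.03,0,0,0]
    - [0,0,0,0,0,0,0]

```text
time_s: 4.9
ee_pos: [0.6023, -0.0554, 0.1298]
eef_rot: [-3.141, -0.0, 1.763]
force: [-0.2, 0.4, -0.6]
grip_width: 0.0079
grip_force: 8.0
```

Request:
move_arm:
  increments:
    - [0,0.02,0.02,0,0,0,0]
    - [0,0.04,0,0,0,0,0]
    - [0,0.04,0,0,0,0,0]
    - [0,0.04,0,0,0,0,0]
    - [0,0.04,0,0,0,0,0]
    - [0,0.02,0,0,0,0,0]

```text
time_s: 5.5
ee_pos: [0.6017, -0.0451, 0.1299]
eef_rot: [-3.142, -0.0, 1.763]
force: [0.5, 0.3, -1.2]
grip_width: 0.008
grip_force: 8.0
```

```bash
cat > path.py <<'E'
from h import *
import sys,json
from scipy.interpolate import make_smoothing_spline
T=np.array([[-130,-43.5],[-120,-43.5],[-110,-43.5],[-100,-43.5],[-90,-43.5],[-80,-43.5],[-71.4,-43.5],[-64.9,-43.5],[-58.5,-43.5],[-52.0,-43.5],[-45.4,-43.4],[-38.8,-42.7],[-32.6,-40.7],[-27.2,-36.9],[-22.5,-32.1],[-19.1,-26.6],[-16.4,-20.4],[-14.0,-14.4],[-11.0,-8.6],[-8.1,-2.7],[-5.2,2.9],[-2.0,8.4],[1.8,13.7],[5.6,18.9],[9.3,23.8],[13.3,28.8],[17.6,33.6],[22.6,37.2],[28.1,40.0],[34.1,42.1],[40.1,43.2],[46.5,43.5],[52.9,43.5],[59.3,43.5],[65.6,43.5],[72,43.5],[80,43.5],[90,43.5],[100,43.5],[110,43.5]])
S=np.r_[0,np.cumsum(np.linalg.norm(np.diff(T,axis=0),axis=1))]
fx,fy=(make_smoothing_spline(S,T[:,i],lam=30) for i in(0,1))
def pt(s):
    c=np.mean([[fx(s+d),fy(s+d)] for d in(-6,0,6)],0);a=np.arctan2(fy(s+8)-fy(s-8),fx(s+8)-fx(s-8));return c,a
def go(cmd,off,L,n,turn=1.):
    """cmd: x,y,yaw in stand frame (mm,rad); advance L along path in n rows, ending with offset off"""
    ss=np.linspace(60 if False else 0,S[-1],2000);P=np.array([pt(s)[0] for s in ss]);s0=ss[np.argmin(np.linalg.norm(P+off-cmd[:2],axis=1))]
    x,y,a=cmd;rows=[];e0=np.array(cmd[:2])-pt(s0)[0]
    for k in range(1,n+1):
        c,b=pt(s0+L*k/n);c=c+e0+(np.array(off)-e0)*k/n
        d=(c-[x,y])/50;t=[round(d[0]*np.cos(a)+d[1]*np.sin(a),3),round(d[0]*np.sin(a)-d[1]*np.cos(a),3)];rz=round(a-b,3)
        x+=50*(t[0]*np.cos(a)+t[1]*np.sin(a));y+=50*(t[0]*np.sin(a)-t[1]*np.cos(a));a-=rz
        rows.append([0,t[0],t[1],0,0,0,rz])
    print(str(rows).replace(" ",""));print("cmd end",[round(float(v),3) for v in(x,y,a)])
E
python3 - <<'E'
from path import *
np.set_printoptions(precision=2,suppress=True)
o=state();print(max(np.hypot(*(pt(s)[0]-t)) for s,t in zip(S[1:-1],T[1:-1])))
c=W2S(o["ee_pos"])
go([c[0],c[1],0],(0,-1.),30,12)
E
```

```text
t 5.5 S [-77.47 -45.2 ] z 129.94928396047877 yawS -0.0011450961954674538 Ftool [0.2  0.53 1.19] Mtool [-0.1  -0.06  0.02]
0.5990663779259231
[[0,np.float64(0.05),np.float64(-0.001),0,0,0,np.float64(-0.0)],[0,np.float64(0.05),np.float64(-0.001),0,0,0,np.float64(-0.0)],[0,np.float64(0.05),np.float64(-0.001),0,0,0,np.float64(0.0)],[0,np.float64(0.05),np.float64(-0.002),0,0,0,np.float64(0.001)],[0,np.float64(0.05),np.float64(-0.001),0,0,0,np.float64(0.0)],[0,np.float64(0.05),np.float64(-0.001),0,0,0,np.float64(0.001)],[0,np.float64(0.05),np.float64(-0.001),0,0,0,np.float64(0.001)],[0,np.float64(0.05),np.float64(-0.001),0,0,0,np.float64(-0.001)],[0,np.float64(0.05),np.float64(-0.001),0,0,0,np.float64(-0.003)],[0,np.float64(0.051),np.float64(-0.002),0,0,0,np.float64(-0.007)],[0,np.float64(0.05),np.float64(-0.001),0,0,0,np.float64(-0.015)],[0,np.float64(0.05),np.float64(-0.002),0,0,0,np.float64(-0.024)]]
cmd end [-47.422, -44.389, 0.047]
```

Request:
move_arm:
  increments:
    - [0,0.05,0,0,0,0,0]
    - [0,0.05,0,0,0,0,0]
    - [0,0.05,0,0,0,0,0]
    - [0,0.05,0,0,0,0,0]
    - [0,0.05,0,0,0,0,0]
    - [0,0.05,0,0,0,0,0]
    - [0,0.05,0,0,0,0,0]
    - [0,0.05,0,0,0,0,0]
    - [0,0.05,0,0,0,0,0]
    - [0,0.05,0,0,0,0,0]

```text
time_s: 6.5
ee_pos: [0.5969, -0.0206, 0.13]
eef_rot: [3.142, -0.0, 1.763]
force: [0.8, 0.5, -1.2]
grip_width: 0.008
grip_force: 8.0
```

```bash
sed -i 's/rows.append(\[0,t\[0\],t\[1\],0,0,0,rz\])/rows.append([0,float(t[0]),float(t[1]),0,0,0,float(rz)])/' path.py
python3 - <<'E'
from path import *
np.set_printoptions(precision=2,suppress=True)
o=state()
go([-52.6,-45.0,0],(0,-1.),20,8)
E
```

```text
t 6.5 S [-52.53 -45.21] z 129.9654928184466 yawS -0.013622824976378114 Ftool [0.37 0.84 1.19] Mtool [-0.09 -0.07  0.07]
[[0,0.05,-0.002,0,0,0,-0.021],[0,0.05,-0.002,0,0,0,-0.023],[0,0.05,-0.002,0,0,0,-0.035],[0,0.05,-0.003,0,0,0,-0.048],[0,0.049,-0.002,0,0,0,-0.061],[0,0.05,-0.004,0,0,0,-0.076],[0,0.049,-0.003,0,0,0,-0.085],[0,0.049,-0.003,0,0,0,-0.091]]
cmd end [-33.216, -41.355, 0.44]
```

Request:
move_arm:
  increments:
    - [0,0.05,-0.002,0,0,0,-0.021]
    - [0,0.05,-0.002,0,0,0,-0.023]
    - [0,0.05,-0.002,0,0,0,-0.035]
    - [0,0.05,-0.003,0,0,0,-0.048]
    - [0,0.05,-0.002,0,0,0,-0.061]

```text
time_s: 7.0
ee_pos: [0.5933, -0.0086, 0.13]
eef_rot: [3.142, -0.0, 1.954]
force: [-0.0, 0.2, -1.3]
grip_width: 0.0078
grip_force: 8.0
```

Run:
```python
from path import *
np.set_printoptions(precision=2,suppress=True)
o=state()
```

```text
t 7.0 S [-40.08 -43.96] z 129.96183292073005 yawS 10.946996808768859 Ftool [0.15 0.02 1.35] Mtool [-0.06 -0.09 -0.03]
```

Request:
move_arm:
  increments:
    - [0,0.05,-0.004,0,0,0,-0.076]
    - [0,0.05,-0.003,0,0,0,-0.085]
    - [0,0.05,-0.003,0,0,0,-0.091]

```text
time_s: 7.3
ee_pos: [0.5895, -0.0022, 0.1299]
eef_rot: [3.142, 0.0, 2.208]
force: [-0.6, 0.2, -1.8]
grip_width: 0.0079
grip_force: 8.0
```

Run:
```python
from path import *
np.set_printoptions(precision=2,suppress=True)
o=state()
go([-33.1,-41.35,.44],(0,-1.),16,7)
```

```text
t 7.3 S [-32.99 -41.5 ] z 129.94021992968192 yawS 25.47448866707639 Ftool [ 0.57 -0.37  1.78] Mtool [-0.   -0.09  0.06]
[[0,0.045,-0.002,0,0,0,-0.089],[0,0.045,-0.002,0,0,0,-0.084],[0,0.045,-0.002,0,0,0,-0.082],[0,0.045,-0.002,0,0,0,-0.078],[0,0.045,-0.002,0,0,0,-0.074],[0,0.045,-0.002,0,0,0,-0.068],[0,0.046,-0.001,0,0,0,-0.064]]
cmd end [-21.449, -30.937, 0.979]
```

Request:
move_arm:
  increments:
    - [0,0.045,-0.002,0,0,0,-0.089]
    - [0,0.045,-0.002,0,0,0,-0.084]
    - [0,0.045,-0.002,0,0,0,-0.082]
    - [0,0.045,-0.002,0,0,0,-0.078]

```text
time_s: 7.7
ee_pos: [0.583, 0.004, 0.13]
eef_rot: [3.142, 0.0, 2.54]
force: [0.2, -1.2, -1.2]
grip_width: 0.0077
grip_force: 8.0
```

Run:
```python
from path import *
np.set_printoptions(precision=2,suppress=True)
o=state()
```

```text
t 7.7 S [-25.68 -36.3 ] z 129.96870788832544 yawS 44.54572490358932 Ftool [-0.83 -0.91  1.2 ] Mtool [-0.13 -0.04  0.  ]
```

Request:
move_arm:
  increments:
    - [0,0.045,-0.006,0,0,0,-0.074]
    - [0,0.045,-0.006,0,0,0,-0.068]
    - [0,0.045,-0.003,0,0,0,-0.064]

```text
time_s: 8.0
ee_pos: [0.5768, 0.0068, 0.13]
eef_rot: [3.142, 0.0, 2.746]
force: [0.1, 0.7, -0.4]
grip_width: 0.0086
grip_force: 8.0
```

Run:
```python
from path import *
np.set_printoptions(precision=2,suppress=True)
o=state();c=W2S(o["ee_pos"]);a=o["eef_rot"][2]-YA
go([*c,a],(-.3,-.9),20,8)
```

```text
t 8.0 S [-21.78 -30.75] z 129.98648939840928 yawS 56.316598856978565 Ftool [0.15 0.66 0.38] Mtool [-0.11 -0.11 -0.03]
[[0,0.049,-0.001,0,0,0,-0.058],[0,0.05,-0.001,0,0,0,-0.05],[0,0.05,-0.001,0,0,0,-0.037],[0,0.05,-0.0,0,0,0,-0.022],[0,0.049,-0.0,0,0,0,-0.008],[0,0.05,0.0,0,0,0,0.003],[0,0.05,0.001,0,0,0,0.008],[0,0.05,-0.0,0,0,0,0.012]]
cmd end [-12.969, -12.932, 1.135]
```

Request:
move_arm:
  increments:
    - [0,0.05,-0.001,0,0,0,-0.058]
    - [0,0.05,-0.001,0,0,0,-0.05]
    - [0,0.05,-0.001,0,0,0,-0.037]
    - [0,0.05,0,0,0,0,-0.022]

```text
time_s: 8.4
ee_pos: [0.5673, 0.0098, 0.13]
eef_rot: [3.142, 0.0, 2.911]
force: [1.3, 0.2, -1.1]
grip_width: 0.0079
grip_force: 8.0
```

Run:
```python
from path import *
np.set_printoptions(precision=2,suppress=True)
o=state()
```

```text
t 8.4 S [-17.03 -21.96] z 129.98535055447863 yawS 65.78479283754615 Ftool [-1.19  0.47  1.11] Mtool [-0.09 -0.13  0.  ]
```

Request:
move_arm:
  increments:
    - [0,0.05,0.001,0,0,0,-0.008]
    - [0,0.05,0.001,0,0,0,0.003]
    - [0,0.05,0.001,0,0,0,0.008]
    - [0,0.05,0,0,0,0,0.012]

```text
time_s: 8.8
ee_pos: [0.5575, 0.0121, 0.13]
eef_rot: [-3.142, 0.0, 2.893]
force: [0.6, 0.5, -0.1]
grip_width: 0.0078
grip_force: 8.0
```

Run:
```python
from path import *
np.set_printoptions(precision=2,suppress=True)
o=state();c=W2S(o["ee_pos"]);a=o["eef_rot"][2]-YA
go([*c,a],(-.3,-.9),30,12)
```

```text
t 8.8 S [-12.85 -12.82] z 129.97228625951618 yawS 64.72243041233287 Ftool [-0.51  0.61  0.09] Mtool [-0.05 -0.11 -0.02]
[[0,0.05,-0.0,0,0,0,0.007],[0,0.05,-0.0,0,0,0,0.01],[0,0.05,0.0,0,0,0,0.009],[0,0.05,0.0,0,0,0,0.008],[0,0.05,0.0,0,0,0,0.011],[0,0.05,0.001,0,0,0,0.015],[0,0.049,0.0,0,0,0,0.019],[0,0.05,0.001,0,0,0,0.022],[0,0.05,0.0,0,0,0,0.023],[0,0.05,0.0,0,0,0,0.021],[0,0.05,0.001,0,0,0,0.019],[0,0.05,-0.0,0,0,0,0.014]]
cmd end [1.828, 13.235, 0.952]
```

Request:
move_arm:
  increments:
    - [0,0.05,0,0,0,0,0.007]
    - [0,0.05,0,0,0,0,0.01]
    - [0,0.05,0,0,0,0,0.009]
    - [0,0.05,0,0,0,0,0.008]
    - [0,0.05,0,0,0,0,0.011]
    - [0,0.05,0.001,0,0,0,0.015]

```text
time_s: 9.4
ee_pos: [0.5431, 0.0162, 0.13]
eef_rot: [-3.142, 0.0, 2.833]
force: [-0.0, 0.3, -1.4]
grip_width: 0.0078
grip_force: 8.0
```

Run:
```python
from path import *
np.set_printoptions(precision=2,suppress=True)
o=state()
```

```text
t 9.4 S [-6.14  0.6 ] z 129.96098958412813 yawS 61.29149687979078 Ftool [0.12 0.31 1.4 ] Mtool [-0.08 -0.14  0.04]
```

Request:
move_arm:
  increments:
    - [0,0.05,0,0,0,0,0.019]
    - [0,0.05,0.001,0,0,0,0.022]
    - [0,0.05,0,0,0,0,0.023]
    - [0,0.05,0,0,0,0,0.021]
    - [0,0.05,0.001,0,0,0,0.019]
    - [0,0.05,0,0,0,0,0.014]

```text
time_s: 10.0
ee_pos: [0.5291, 0.0216, 0.13]
eef_rot: [3.142, -0.0, 2.714]
force: [-0.2, -0.5, -1.0]
grip_width: 0.0078
grip_force: 8.0
```

Run:
```python
from path import *
np.set_printoptions(precision=2,suppress=True)
o=state();c=W2S(o["ee_pos"]);a=o["eef_rot"][2]-YA
go([*c,a],(-.3,-.9),36,15)
```

```text
t 10.0 S [ 1.86 13.3 ] z 129.9529460386591 yawS 54.513826861516016 Ftool [-0.06 -0.55  1.  ] Mtool [-0.09 -0.16 -0.01]
[[0,0.048,0.0,0,0,0,0.011],[0,0.048,0.0,0,0,0,0.007],[0,0.048,0.001,0,0,0,0.006],[0,0.048,-0.0,0,0,0,0.007],[0,0.048,0.0,0,0,0,0.011],[0,0.048,0.0,0,0,0,0.015],[0,0.048,0.001,0,0,0,0.024],[0,0.048,0.001,0,0,0,0.033],[0,0.047,0.001,0,0,0,0.044],[0,0.048,0.002,0,0,0,0.051],[0,0.047,0.001,0,0,0,0.059],[0,0.048,0.002,0,0,0,0.062],[0,0.047,0.001,0,0,0,0.064],[0,0.047,0.002,0,0,0,0.063],[0,0.048,0.001,0,0,0,0.061]]
cmd end [26.808, 38.38, 0.433]
```

Request:
move_arm:
  increments:
    - [0,0.048,-0.001,0,0,0,0.011]
    - [0,0.048,-0.001,0,0,0,0.007]
    - [0,0.048,0,0,0,0,0.006]
    - [0,0.048,0,0,0,0,0.007]
    - [0,0.048,0,0,0,0,0.011]
    - [0,0.048,0,0,0,0,0.015]

```text
time_s: 10.6
ee_pos: [0.5161, 0.0277, 0.13]
eef_rot: [-3.142, -0.0, 2.658]
force: [-0.4, 0.0, -0.4]
grip_width: 0.0084
grip_force: 8.0
```

Run:
```python
from path import *
np.set_printoptions(precision=2,suppress=True)
o=state()
```

```text
t 10.6 S [10.37 24.91] z 129.95158041775713 yawS 51.26536245356664 Ftool [ 0.35 -0.16  0.4 ] Mtool [-0.07 -0.06  0.04]
```

Request:
move_arm:
  increments:
    - [0,0.048,0.001,0,0,0,0.024]
    - [0,0.048,0.001,0,0,0,0.033]
    - [0,0.047,0.001,0,0,0,0.044]
    - [0,0.048,0.002,0,0,0,0.051]
    - [0,0.047,0.001,0,0,0,0.059]

```text
time_s: 11.1
ee_pos: [0.5062, 0.0342, 0.13]
eef_rot: [3.141, 0.0, 2.445]
force: [-0.5, 0.8, -1.4]
grip_width: 0.0082
grip_force: 8.0
```

Run:
```python
from path import *
np.set_printoptions(precision=2,suppress=True)
o=state()
```

```text
t 11.1 S [18.63 33.39] z 129.9993610523977 yawS 39.04731648683095 Ftool [0.93 0.33 1.43] Mtool [-0.13 -0.16  0.06]
```

Request:
move_arm:
  increments:
    - [0,0.048,0.002,0,0,0,0.062]
    - [0,0.047,0.001,0,0,0,0.064]
    - [0,0.047,0.002,0,0,0,0.063]
    - [0,0.048,0.001,0,0,0,0.061]

```text
time_s: 11.5
ee_pos: [0.4997, 0.0411, 0.13]
eef_rot: [3.141, 0.0, 2.194]
force: [0.4, 0.3, -1.6]
grip_width: 0.0081
grip_force: 8.0
```

Run:
```python
from path import *
np.set_printoptions(precision=2,suppress=True)
o=state();c=W2S(o["ee_pos"]);a=o["eef_rot"][2]-YA
go([*c,a],(-.3,-.9),30,12)
```

```text
t 11.5 S [26.66 38.43] z 129.9846042158935 yawS 24.694794197626425 Ftool [0.02 0.46 1.59] Mtool [-0.13 -0.12 -0.01]
[[0,0.05,0.001,0,0,0,0.055],[0,0.049,0.002,0,0,0,0.06],[0,0.05,0.002,0,0,0,0.058],[0,0.049,0.001,0,0,0,0.056],[0,0.05,0.002,0,0,0,0.052],[0,0.05,0.001,0,0,0,0.045],[0,0.05,0.001,0,0,0,0.038],[0,0.05,0.001,0,0,0,0.029],[0,0.05,0.001,0,0,0,0.02],[0,0.05,0.0,0,0,0,0.012],[0,0.05,0.0,0,0,0,0.006],[0,0.05,0.001,0,0,0,0.003]]
cmd end [55.989, 42.602, -0.003]
```

Request:
move_arm:
  increments:
    - [0,0.05,0.001,0,0,0,0.055]
    - [0,0.05,0.002,0,0,0,0.06]
    - [0,0.05,0.002,0,0,0,0.058]
    - [0,0.05,0.001,0,0,0,0.056]
    - [0,0.05,0.002,0,0,0,0.052]

```text
time_s: 12.0
ee_pos: [0.4939, 0.0522, 0.13]
eef_rot: [3.141, 0.0, 1.913]
force: [-0.0, -0.1, -1.2]
grip_width: 0.0081
grip_force: 8.0
```

Run:
```python
from path import *
np.set_printoptions(precision=2,suppress=True)
o=state()
```

```text
t 12.0 S [38.63 41.94] z 129.99729081291673 yawS 8.613478984548752 Ftool [-0.08 -0.04  1.19] Mtool [-0.09 -0.12  0.03]
```

Request:
move_arm:
  increments:
    - [0,0.05,0.001,0,0,0,0.045]
    - [0,0.05,0.001,0,0,0,0.038]
    - [0,0.05,0.001,0,0,0,0.029]
    - [0,0.05,0.001,0,0,0,0.02]
    - [0,0.05,0,0,0,0,0.012]
    - [0,0.05,0,0,0,0,0.006]

```text
time_s: 12.6
ee_pos: [0.4903, 0.0668, 0.13]
eef_rot: [3.142, -0.0, 1.766]
force: [-0.9, -0.8, -1.1]
grip_width: 0.0083
grip_force: 8.0
```

Run:
```python
from path import *
np.set_printoptions(precision=2,suppress=True)
o=state()
```

```text
t 12.6 S [53.64 42.71] z 129.95138254275935 yawS 0.1830065886497499 Ftool [-0.57 -1.02  1.13] Mtool [-0.15 -0.1  -0.01]
```

Request:
move_arm:
  increments:
    - [0,0.05,-0.004,0,0,0,0.001]
    - [0,0.05,-0.004,0,0,0,0.001]
    - [0,0.05,0,0,0,0,0]
    - [0,0.05,0,0,0,0,0]
    - [0,0.05,0,0,0,0,0]
    - [0,0.05,0,0,0,0,0]
    - [0,0.05,0,0,0,0,0]
    - [0,0.05,0,0,0,0,0]
    - [0,0.05,0,0,0,0,0]

```text
time_s: 13.5
ee_pos: [0.4857, 0.0888, 0.13]
eef_rot: [3.142, 0.0, 1.765]
force: [0.5, 0.1, -0.9]
grip_width: 0.0079
grip_force: 8.0
```

Run:
```python
from path import *
np.set_printoptions(precision=2,suppress=True)
o=state()
```

```text
t 13.5 S [76.13 43.1 ] z 129.95802156881285 yawS 0.10374402874163106 Ftool [-0.02  0.51  0.95] Mtool [-0.25 -0.12  0.01]
```

Request:
move_arm:
  increments:
    - [0,0.02,0,0,0,0,0]
    - [0,0.02,0,0,0,0,0]
    - [0,0.02,0,0,0,0,0]
    - [0,0.02,0,0,0,0,0]
    - [0,0.02,0,0,0,0,0]
    - [0,0.02,0,0,0,0,0]
    - [0,0.02,0,0,0,0,0]
    - [0,0.02,0,0,0,0,0]
  force: 15

```text
time_s: 14.3
ee_pos: [0.4842, 0.0965, 0.13]
eef_rot: [3.141, 0.0, 1.765]
force: [0.6, 0.1, 0.1]
grip_width: 0.008
grip_force: 15.0
```

Request:
move_arm:
  increments:
    - [0,0.02,0,0,0,0,0]
    - [0,0.02,0,0,0,0,0]

```text
time_s: 14.5
ee_pos: [0.4838, 0.0985, 0.13]
eef_rot: [3.141, 0.0, 1.765]
force: [2.0, -0.2, -2.0]
grip_width: 0.0078
grip_force: 15.0
```

Run:
```python
from path import *
np.set_printoptions(precision=2,suppress=True)
o=state()
p=ctrl.camera("scene");cv2.imwrite("pics/c.png",cv2.resize(p["color"][165:255,290:390],(600,540),interpolation=2))
```

```text
t 14.5 S [86.03 43.1 ] z 129.99702275130934 yawS 0.10436028832303967 Ftool [-0.59  1.97  1.98] Mtool [-0.38 -0.17 -0.01]
```

View pics/c.png

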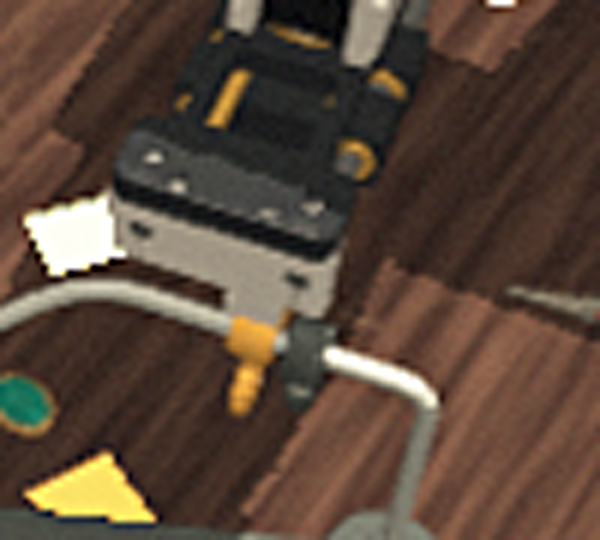

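Request:
move_arm:
  increments:
    - [0,0.01,0.006,0,0,0,0]
    - [0,0.01,0.006,0,0,0,0]
    - [0,0.01,0,0,0,0,0]
    - [0,0.01,0,0,0,0,0]

```text
time_s: 14.95
ee_pos: [0.4838, 0.1006, 0.1299]
eef_rot: [-3.141, -0.0, 1.765]
force: [0.0, -0.6, -1.8]
grip_width: 0.0077
grip_force: 15.0
```

Request:
move_arm:
  increments:
    - [0,0.01,0,0,0,0,0]
    - [0,0.01,0,0,0,0,0]

```text
time_s: 15.15
ee_pos: [0.4837, 0.1013, 0.1299]
eef_rot: [-3.141, 0.0, 1.765]
force: [0.8, -3.1, -1.2]
grip_width: 0.0081
grip_force: 15.0
```

Request:
move_arm:
  increments:
    - [0,0.01,0,0,0,0,0]
    - [0,0.01,0,0,0,0,0]

```text
time_s: 15.35
ee_pos: [0.4837, 0.1017, 0.13]
eef_rot: [-3.142, 0.002, 1.765]
force: [0.8, -8.5, -0.7]
grip_width: 0.0075
grip_force: 15.0
```

Request:
move_arm:
  increments:
    - [0,-0.008,0,0,0,0,0]
    - [0,0,0,0,0,0,0]
    - [0,0,0,0,0,0,0]

```text
time_s: 15.65
ee_pos: [0.4837, 0.1016, 0.13]
eef_rot: [-3.142, 0.001, 1.765]
force: [0.4, -6.1, -1.3]
grip_width: 0.0076
grip_force: 15.0
```

Run:
```python
from path import *
np.set_printoptions(precision=2,suppress=True)
o=state()
```

```text
t 15.65 S [89.05 42.58] z 129.9556529161826 yawS 0.09446038272045391 Ftool [-6.04 -0.83  1.29] Mtool [-0.04 -1.22  0.01]
```

Request:
move_arm:
  increments:
    - [0,0,0,0,0,0,0]
    - [0,0,0,0,0,0,0]
    - [0,0,0,0,0,0,0]
    - [0,0,0,0,0,0,0]
    - [0,0,0,0,0,0,0]

```text
time_s: 16.15
ee_pos: [0.4837, 0.1016, 0.13]
eef_rot: [-3.142, 0.001, 1.765]
force: [0.7, -5.6, -0.6]
grip_width: 0.008
grip_force: 15.0
```

Request:
move_arm:
  increments:
    - [0,-0.006,0,0.01,0,0,0]
    - [0,-0.006,0,0.01,0,0,0]
    - [0,0,0,0.005,0,0,0]
    - [0,0,0,0,0,0,0]

```text
time_s: 16.55
ee_pos: [0.4838, 0.1014, 0.1288]
eef_rot: [3.141, 0.0, 1.765]
force: [0.4, -2.5, 0.5]
grip_width: 0.0081
grip_force: 15.0
```

Run:
```python
from path import *
np.set_printoptions(precision=2,suppress=True)
o=state()
```

```text
t 16.55 S [88.89 42.48] z 128.75436977729822 yawS 0.10385930221515917 Ftool [-2.57 -0.07 -0.55] Mtool [-0.16 -0.71  0.  ]
```

Request:
move_arm:
  increments:
    - [0,-0.003,0,0,0,0,0]
    - [0.1,0,0,0,0,0,0]
    - [0.15,0,0,0,0,0,0]
    - [0.3,0,0,0,0,0,0]
    - [0.4,0,0,0,0,0,0]
    - [0.4,0,0,0,0,0,0]
    - [0.4,0,0,0,0,0,0]
    - [0.4,0,0,-0.2,0,0,0]
    - [0.4,0,0,-0.4,0,0,0]
    - [0.4,0,0,-0.6,0,0,0]
    - [0.4,0,0,-0.6,0,0,0]
    - [0.4,0,0,-0.6,0,0,0]
    - [0.4,0.8,0,-0.4,0,0,0]
    - [0.4,0.8,0,0,0,0,0]
    - [0.4,0.8,0,0,0,0,0]
    - [0.4,0.6,0,0,0,0,0]
    - [0.4,0,0,0,0,0,0]
    - [0.4,0,0,0,0,0,0]

```text
time_s: 18.35
ee_pos: [0.4547, 0.2487, 0.2692]
eef_rot: [3.141, 0.0, 1.766]
force: [-1.1, -0.6, 0.3]
grip_width: 0.0377
grip_force: 0.0
```

Run:
```python
from path import *
np.set_printoptions(precision=2,suppress=True)
o=state()
p=ctrl.camera("scene");q=ctrl.camera("top")
a=cv2.resize(p["color"][180:280,210:370],(640,400),interpolation=2);b=cv2.resize(q["color"][155:250,180:330][:,:],(300,190),interpolation=2)
cv2.imwrite("pics/e.png",np.vstack([a,cv2.copyMakeBorder(b,0,0,0,340,0)]))
```

```text
t 18.35 S [238.98  42.97] z 269.1710522127986 yawS 0.17120717014812747 Ftool [-0.38 -1.24 -0.27] Mtool [-0.02 -0.1  -0.01]
```

View pics/e.png

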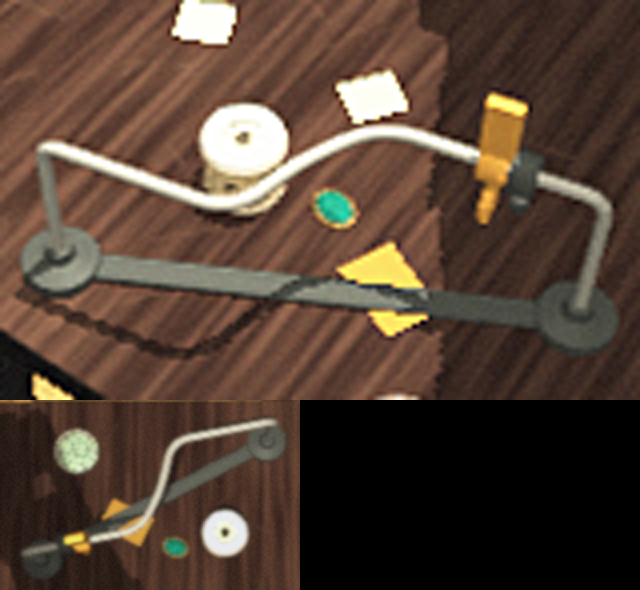

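```bash
python3 -c "
from station import ctrl
print(ctrl.hand_in())"
```

```text
the job is handed in; nothing more can be done
None
```

The slider is round both bends and rests against the stop collar. I pressed it home at about 6 N for roughly 0.8 s (brief peak 8.5 N), then let go. In the final pictures the collar, spool, tin and stone look unmoved, and the job was handed in at about 18 s.

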